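Set the blank speed selector by clicks and start the shaker

ROBOT

A 6-joint arm with a two-finger parallel gripper is mounted at the origin on a cart in front of the work surface, level with it; the furniture and walls round the work are solid. World frame = base frame: x ahead of the robot, y to its left, z up, the work surface at z = 0. Lengths are in m, angles in rad, forces in N, time in s.
With the tool pointing down it reaches from about 0.25 to 0.8 m from the base axis. Payload 3.9 kg.
Tool frame: the origin (TCP) lies on the front face of the gripper's body, between the roots of the fingers; the fingertips stand 73 mm ahead of it and the grasp point (between the pads) lies 54 mm ahead of it; z points along the fingers, y is the line along which they close (so a half turn about z gives the same grasp; the last joint's range is limited). The gripper opens to 85 mm and grips with 20 to 120 N. Pads are 22 mm wide; open, the fingers measure 114 mm over their backs; the gripper's body (76 mm by 85 mm) begins 54 mm behind the grasp point. The pads swing forward as they close: fully open they stand 13 mm farther back than shut.
Start: joints at [-1.303, 0.26, -0.138, 1.173, 0, 1.571], TCP at [0.139, -0.506, 0.304] pointing down, gripper open.
Joint ranges: [-2.78, 2.78], [-0.83, 1.72], [-1.28, 1.37], [-1.9, 2.12], [-1.57, 1.48], [-3.14, 3.14]. Speed limits (rad/s): [2.57, 2.57, 3.14, 3.14, 3.14, 3.14].

INTERFACE

Orientations are given as a rotation vector (axis times angle).
In Python, from plant import robot gives the robot as it stands.
- The arm moves only by the tool arm_command, never from a script. Its argument "deltas" is a list of rows, each a list of 7 numbers: the turn, a rotation vector about the world's x, y, z in degrees, then the shift along the world's x, y, z in cm, then the opening, from 0 (shut) to 1 (fully open). A call has 1 to 12 rows; each row shifts and turns the commanded pose from where the row before left it; what a row does not reach is not made up. A row lasts 1/8 s, in which the tool goes at most 62.5 mm and 10.7 degrees, less where a joint would pass 70% of its speed; a pose out of reach is approached as far as the arm can. A call is refused whole if a number of a shift passes 6.25 or a number of a turn 10.7, either way. A call with a gripper value outside its range is refused whole. The fingers move at their own pace and stop on an object; "grip_force" is the grip in N (left out, the last holds). Time passes only in rows, so rows that do not move let the fingers close. It gives the time, the measured TCP pose, the force, the opening and the grip force at its end, in the units of the state.
- robot.get_obs(): the state, without advancing time (a new reading comes with each control period).
- robot.get_image(name): name is "side" or "top" or "wrist"; returns the picture (480x640x3 uint8, red, green, blue); there is no depth.
- robot.camera_params(name): a dict with "vertical_fov" (degrees; the focal length in pixels is half the picture's height over the tangent of half this angle, whatever the lens; pixels are square), "cx", "cy" (the principal point, pixels), "R" (3x3) and "t" (3): a world point X has camera coordinates R X + t. Camera axes: x right, y down, z forward; pixel columns grow to the right and rows downward; lengths in m; the calibration is good to about 2 mm. A picture is of the moment at which its call begins: read the wrist's pose just before it. camera_params takes no time and is no camera call; for the wrist camera it gives the pose at the moment of the call.
- robot.hand_in(): hands the job in; it is judged then, once.
The state is a dict: "t": time; "joints": joint angles; "joint_velocities": joint speeds; "joint_efforts": joint torques, N m; "position": TCP position; "eef_rot": TCP orientation; "wrist_force": force on the tool from outside, world axes, zero at the start; "torque": the same for the moment, N m; "opening": opening from 0.0 (shut) to 1.0 (fully open); "grip_force": force on a finger pad.
Only numpy, scipy, OpenCV 4.12 (cv2) and the standard library are available. Lean on these libraries where they do the work, as an engineer would, in place of code of your own. Each camera call takes 0.05 s, during which the arm holds its last target. There are 200 camera calls.

TASK

The speed selector of the bench shaker has lost its markings: turn its round knob gently anticlockwise until it rests at its end stop, without forcing it against the stop, then turn it clockwise by exactly three clicks. With the selector resting on the third click, press the start key fully down and let it go. Leave the dishes on the shaker undisturbed.

Things in the scene. Friction and masses are not known exactly. Their poses are not given: they have to be found in the camera images.
- shaker: Fixed white bench shaker, 230 (x) x 200 (y) x 50 mm high; origin at the centre of its underside on the bench, x to its back, y to its left, yawed up to 20 deg. Its front half is a flat control deck at z = 50 mm with the round selector knob on the left and the start key on the right; behind x = +10 mm a dish platform, top at 66 mm, carries two dishes.
- knob_centre (a point): Fixed point on the upright axis of the selector knob, 16 mm above the deck. Knob: black, fluted, round, blank, with a flat bright cap; 43 mm across, 27 mm high, over a 4 mm skirt of 50 mm. Its angle is not measured and it looks the same at any angle.
- dish_a: Loose petri dish, 62 mm across, 15 mm high, on the left of the shaker's platform; origin at the centre of its underside.
- dish_b: Loose petri dish, 62 mm across, 15 mm high, on the right of the shaker's platform; origin at the centre of its underside.
- start_key_top (a point): Centre of the top of the round grey start key (26 mm across, its top 22 mm above the deck) in a black ring housing 42 mm across and 12 mm high, on the deck's right, 105 mm from the knob's axis; pressed straight down.
- start_key (a joint): Travel of the start key in m: 0 up, 0.006 fully down; a spring of about 5 N at full travel returns it.
- knob_foot (a point): Where the knob's axis meets the deck. The knob turns 24 deg a click, 8 notches, and starts 2 to 5 clicks clockwise (from above) of its anticlockwise end stop. Leaving a notch takes about 0.1 N m, falling to nothing half-way, then it pulls on into the next; freed, it springs into the nearest notch. The stop lies just behind the first notch and yields springily: 0.2 N m shows it, over 0.4 forces it.

How it is judged:
By the outcome, as a careful person would: the job done as asked, in the order asked, and still so for the second after the job is handed in, with the robot touching nothing.
It also fails if it takes over 72 s, if anything falls off the work surface, if the arm or the gripper's body presses on something with over 40 N, if the wrist force passes 120 N, or if a joint passes its speed limit or range.

## Working session

There is one attempt and no reset: what is moved stays moved. The work goes in short steps, Python scripts to look and compute and a tool call to move; the robot and the scene stay as the last step left them, time stands still between calls to the robot, and variables do not carry over. Pictures are saved under pics/ and viewed, at most 10 in all, crops included, and the job is handed in when it is done.

Besides the shell and the picture viewer there is one more tool, called after ">>>" as name(argument=value, ...) on one line, values as JSON. arm_command: Moves the arm, as the interface text tells. Its arguments: {"type":"object","properties":{"deltas":{"type":"array","items":{"type":"array","items":{"type":"number"}}},"grip_force":{"type":"number"}},"required":["deltas"]}

```bash
mkdir -p pics
cat > h.py <<'E'
import numpy as np,cv2
from plant import robot
def cam(n):
    p=robot.camera_params(n);f=240/np.tan(np.radians(p["vertical_fov"])/2)
    return f,p["cx"],p["cy"],np.array(p["R"]),np.array(p["t"])
def ray(c,u,v):
    f,cx,cy,R,t=c
    d=R.T@np.array([(u-cx)/f,(v-cy)/f,1.]);return -R.T@t,d/np.linalg.norm(d)
def onz(c,u,v,z):
    o,d=ray(c,u,v);return o+d*(z-o[2])/d[2]
def tri(*rs):
    A=sum(np.eye(3)-np.outer(d,d) for o,d in rs);b=sum((np.eye(3)-np.outer(d,d))@o for o,d in rs)
    return np.linalg.solve(A,b)
def proj(c,X):
    f,cx,cy,R,t=c
    q=R@np.array(X)+t;return cx+f*q[0]/q[2],cy+f*q[1]/q[2]
E
python3 - <<'E'
from h import *
for n in("top","side"):
    im=robot.get_image(n);cv2.imwrite(f"pics/{n}0.png",im[:,:,::-1]);c=cam(n);print(n,c[0],-c[3].T@c[4])
o=robot.get_obs();print(o)
E
```

```text
top 591.2935964131804 [0.41625204 0.04717503 0.90570479]
side 450.31451720672885 [ 0.44168092 -0.64318186  0.56873425]
{'t': 0.1, 'joints': array([-1.30300170e+00,  2.60646817e-01, -1.39255530e-01,  1.17270729e+00,
       -1.57635842e-05,  1.57079932e+00]), 'joint_velocities': array([ 3.50641625e-04, -1.03892441e-03,  3.83538222e-03,  3.86382276e-04,
       -4.74674249e-04,  3.70332512e-06]), 'joint_efforts': array([-6.67561726e-04, -4.06507552e+01,  2.54527491e+01,  1.00542745e-02,
       -6.05208947e-05,  5.37757401e-06]), 'position': array([ 0.13878398, -0.50581438,  0.30312723]), 'eef_rot': array([-3.11169438e+00, -4.19150749e-01,  4.04559586e-04]), 'wrist_force': array([-0.50435354,  0.10306001, -0.50043218]), 'torque': array([-0.02732438, -0.02532293,  0.01732743]), 'grip_force': 0.0, 'opening': 0.9932270468887344}
```

View pics/top0.png

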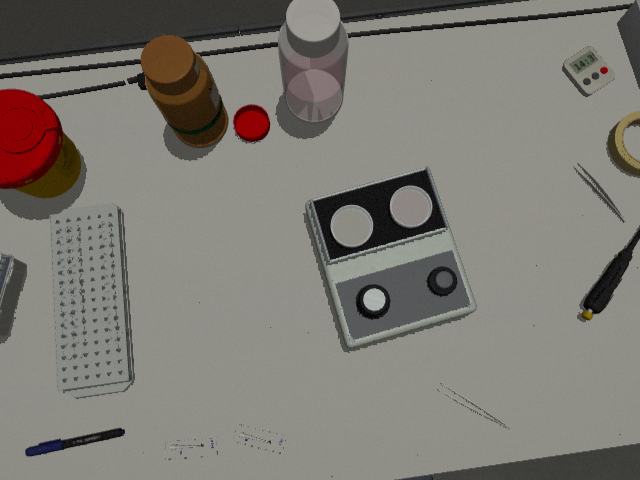

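View pics/side0.png

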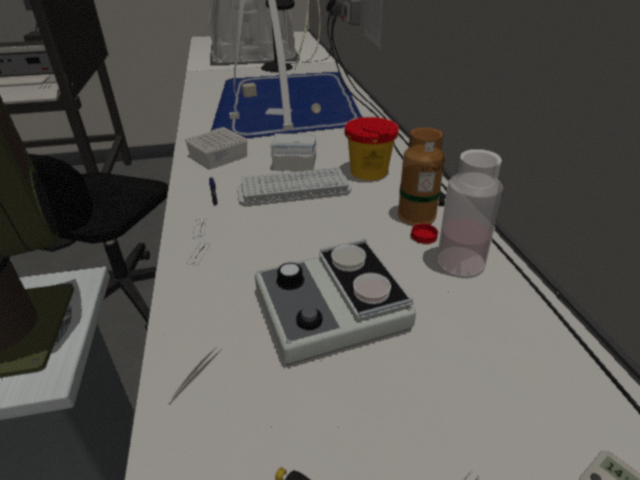

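The top view shows the knob's cap near (374,299), the key near (442,281) and the dishes at (352,226) and (411,206). In the side view the cap is near (290,270) and the key near (310,315). Next I'll get exact centres and triangulate them.

```bash
python3 - <<'E'
from h import *
T=cv2.imread("pics/top0.png",0);S=cv2.imread("pics/side0.png",0)
ct,cs=cam("top"),cam("side")
def blob(I,u,v,lo,hi,r=16):
    m=np.zeros_like(I);w=I[v-r:v+r,u-r:u+r];m[v-r:v+r,u-r:u+r]=((w>=lo)&(w<=hi))*255
    n,l,s,c=cv2.connectedComponentsWithStats(m);i=1+np.argmax(s[1:,4]);return c[i],s[i]
a,sa=blob(T,374,299,140,255);b,sb=blob(S,290,270,140,255,14)
print(a,sa,b,sb);P=tri(ray(ct,*a),ray(cs,*b));print("cap",P,onz(ct,*a,.077),onz(cs,*b,.077))
print(T[265:299:2,426:460:2]);print(S[300:330:2,296:326:2])
E
python3 - <<'E'
import cv2,numpy as np
a=cv2.imread("pics/top0.png")[160:350,300:480];b=cv2.imread("pics/side0.png")[235:365,250:420]
a=cv2.resize(a,(400,422),interpolation=2);b=cv2.resize(b,(400,306),interpolation=2);b=np.vstack([b,np.zeros((116,400,3),np.uint8)])
cv2.imwrite("pics/crop.png",np.hstack([a,b]))
E
```

```text
[373.90785908 299.08943089] [364 289  21  22 369] [289.1980198  269.07920792] [282 265  15   9 101]
cap [ 0.50591654 -0.0312037   0.07696816] [ 0.50588565 -0.03119995  0.077     ] [ 0.5059399  -0.03124007  0.077     ]
[[ 86  88  87  85  86  88  85  83  86  87  86  89  85  86  84  87 153]
 [ 87  88  87  86  85  56  33  30  30  40  48  72  84  85  83  86 155]
 [ 87  84  86  87  24  25  31  30  21  28  35  29  37  87  86  85 108]
 [ 87  87  88  24  24  27  24  27  60  62  58  27  27  30  89  88  88]
 [ 87  87   7  24  22  29  66  81  82  79  82  74  33  26  31  84  84]
 [ 89  53  17  30  27  38  80  81  87  86  84  79  77  29  23  87  84]
 [ 88  18  23  27  28  72  85  87  87  82  84  85  82  49  29  39  89]
 [ 89   7  31  31  26  74  87  86  88  87  83  83  82  65  24  16  86]
 [ 36   7  30  30  27  61  89  87  89  87  87  84  83  61  32  24  88]
 [ 88   2  34  32  24  33  86  88  87  88  86  83  82  31  27   6  84]
 [ 86  16  20  29  34  29  51  81  89  84  86  83  49  22  24  62  85]
 [ 89  40  11  26  30  23  19  39  53  69  59  44  30  22  24  79  88]
 [ 85  87  23  13  32  25  24 
[... 346 characters left out ...]
69 72 69 72 72 70 70 70 85]
 [72 71 71 70 71 71 72 70 70 70 71 69 71 70 72]
 [73 71 71 71 70 71 71 70 73 72 69 72 72 72 71]
 [70 71 70 69 69 70 67 69 69 70 69 72 71 70 73]
 [72 69 72 66 69 70 70 70 69 67 63 69 71 72 69]
 [71 66 44 63 70 70 72 70 72 69 50 39 67 70 70]
 [68 45 27 64 70 72 68 69 72 71 56 16 42 69 71]
 [60 17 20 54 68 70 70 72 73 70 50 17 22 60 73]
 [45 13 17 37 57 65 70 68 65 50 36 18 20 46 71]
 [37 18 19 33 38 45 49 50 44 40 27 17 15 40 69]
 [41 17 16 17 31 35 42 42 38 24 13 13  5 42 71]
 [38 11 12 16 17 16 26 23 16 13 11  9  9 58 71]
 [50 10  8  8 13 10 11 12 14 11 11  9 22 66 70]
 [68 41 13  5 12  6  8 13 11  9 10 21 58 72 72]
 [71 65 56 35 16 13  5 10  6 20 43 59 70 71 70]]
```

View pics/crop.png

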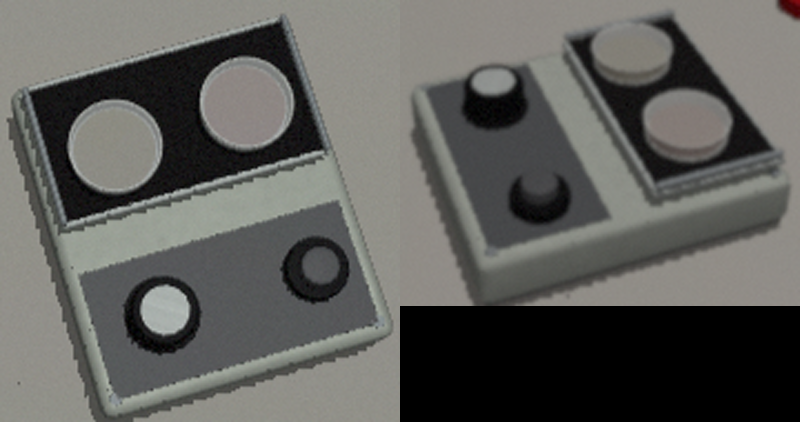

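The crop shows the cap, and the key's top face at about top-view (443.5,278.7). In the side view the grey key top is centred near (310,313). Both are clear of the platform.

Run:
```python
from h import *
from scipy.spatial.transform import Rotation as Ro
ct,cs=cam("top"),cam("side")
T=cv2.imread("pics/top0.png",0)
m=np.zeros_like(T);w=cv2.GaussianBlur(T,(3,3),0)[262:297,425:461];m[262:297,425:461]=(w>55)*255
n,l,s,c=cv2.connectedComponentsWithStats(m);i=l[279,443];print(s[i],c[i])
k=onz(ct,*c[i],.072);P=np.array([.5059,-.0312,.077])
d=k-P;print("key",k,"dist",np.hypot(*d[:2]),"yaw",np.degrees(np.arctan2(d[0],-d[1])), "side proj",proj(cs,k),"tri",tri(ray(ct,*c[i]),ray(cs,310,313)))
print("dishes",onz(ct,352,226,.081),onz(ct,411,206,.081))
o=robot.get_obs();R=Ro.from_rotvec(o["eef_rot"]).as_matrix();print(R.round(3),o["position"])
print("wrist cam",-cam("wrist")[3].T@cam("wrist")[4])
```

```text
[436 271  17  17 214] [443.8364486  279.13084112]
key [ 0.52080827 -0.134857    0.072     ] dist 0.10472359082128303 yaw 8.18433518321687 side proj (np.float64(308.3546080256368), np.float64(310.79089627240035)) tri [ 0.52225345 -0.13586821  0.06760642]
dishes [ 0.61388532 -0.01589841  0.081     ] [ 0.63158956 -0.10488554  0.081     ]
[[ 0.964  0.265 -0.   ]
 [ 0.265 -0.964  0.002]
 [-0.    -0.002 -1.   ]] [ 0.13878398 -0.50581438  0.30312723]
wrist cam [ 0.21517267 -0.4845475   0.37310075]
```

>>> arm_command(deltas=[[0,0,0,3.34,4.32,0,0.8],[0,0,0,3.34,4.32,0,0.8],[0,0,0,3.34,4.32,0,0.8],[0,0,0,3.34,4.32,0,0.8],[0,0,0,3.34,4.32,0,0.8],[0,0,0,3.34,4.32,0,0.8],[0,0,0,3.34,4.32,0,0.8],[0,0,0,3.34,4.32,0,0.8],[0,0,0,3.34,4.32,0,0.8],[0,0,0,3.34,4.32,-2,0.8],[0,0,0,3.34,4.32,-4,0.8],[0,0,0,0,0,-2,0.8]], grip_force=20)

```text
t: 1.6
position: [0.505, -0.0316, 0.2248]
eef_rot: [-3.112, -0.427, 0.002]
wrist_force: [-0.1, -1.2, -0.1]
opening: 0.799
grip_force: 0.0
```

Run:
```python
from h import *
robot.get_image("top")
o=robot.get_obs();c=cam("wrist");im=robot.get_image("wrist");cv2.imwrite("pics/w1.png",im[:,:,::-1])
print(o["position"],o["joints"].round(3),o["wrist_force"],o["torque"]);print(proj(c,[.5059,-.0312,.077]),proj(c,[.521,-.135,.072]))
```

```text
[ 0.50249965 -0.03259822  0.22260708] [-0.065  0.278 -0.335  0.965  0.     2.806] [-0.64794095 -0.23531862 -1.90796048] [-0.02990788  0.13608012  0.00805352]
(np.float64(322.16352476200746), np.float64(248.23329593177903)) (np.float64(474.6901027627414), np.float64(264.1590175255619))
```

View pics/w1.png

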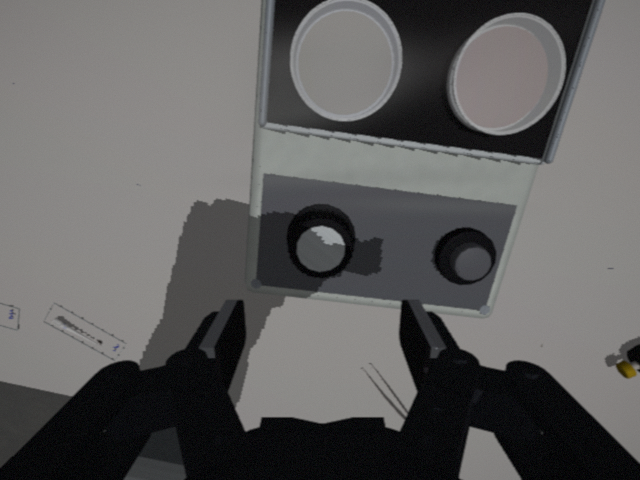

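The wrist view confirms the estimates: the cap is at (321,249) against (322,248) predicted, and the key top is at (473,264) against (475,264). I'll go down in steps.

>>> arm_command(deltas=[[0,0,0,0,0,-2,0.8],[0,0,0,0,0,-2,0.8],[0,0,0,0,0,-1.5,0.8],[0,0,0,0,0,0,0.8],[0,0,0,0,0,0,0.8]])

```text
t: 2.33
position: [0.5042, -0.0348, 0.173]
eef_rot: [3.113, 0.418, 0.002]
wrist_force: [0.1, 0.1, -1.1]
opening: 0.803
grip_force: 0.0
```

>>> arm_command(deltas=[[0,0,0,0.17,0.36,-1,0.8],[0,0,0,0,0,0,0.8],[0,0,0,0,0,0,0.8]])

```text
t: 2.7
position: [0.5054, -0.0307, 0.162]
eef_rot: [3.113, 0.42, -0.0]
wrist_force: [-0.2, 0.3, 0.3]
opening: 0.799
grip_force: 0.0
```

```bash
cat > s.py <<'E'
from h import *
from scipy.spatial.transform import Rotation as Ro
o=robot.get_obs();R=Ro.from_rotvec(o["eef_rot"]).as_matrix()
print(round(o["t"],2),o["position"].round(4),"yaw",np.degrees(np.arctan2(R[1,1],R[0,1])).round(2),"F",o["wrist_force"].round(2),"M",o["torque"].round(3),"j6",o["joints"][5].round(3),round(o["opening"],3),round(o["grip_force"],1))
E
python3 s.py
```

```text
2.7 [ 0.5054 -0.0307  0.162 ] yaw -74.65 F [-0.22  0.26  0.26] M [ 0.002 -0.005  0.021] j6 2.813 0.799 0.0
```

>>> arm_command(deltas=[[0,0,0,0,0,-1.1,0.8],[0,0,0,0,0,-1.1,0.8],[0,0,0,0.05,-0.05,-1.0,0.8],[0,0,0,0,0,0,0.7],[0,0,0,0,0,0,0.4],[0,0,0,0,0,0,0.4],[0,0,0,0,0,0,0.4],[0,0,0,0,0,0,0.4]], grip_force=20)

```text
t: 3.7
position: [0.5057, -0.0304, 0.1302]
eef_rot: [-3.111, -0.42, -0.0]
wrist_force: [-1.0, 5.7, 2.6]
opening: 0.492
grip_force: 20.9
```

```bash
python3 s.py
```

```text
3.7 [ 0.5057 -0.0304  0.1302] yaw -74.62 F [-1.01  5.75  2.63] M [1.146 0.396 0.063] j6 2.812 0.492 20.9
```

>>> arm_command(deltas=[[0,0,3,0,0.05,0,0.4],[0,0,3,0,0,0,0.4],[0,0,0,0,0,0,0.4]])

```text
t: 4.08
position: [0.5056, -0.0303, 0.1302]
eef_rot: [-3.086, -0.581, 0.0]
wrist_force: [-2.4, 3.5, 2.9]
opening: 0.495
grip_force: 21.0
```

```bash
python3 s.py
```

```text
4.08 [ 0.5056 -0.0303  0.1302] yaw -68.69 F [-2.45  3.49  2.94] M [ 1.029  0.55  -0.023] j6 2.709 0.495 21.0
```

>>> arm_command(deltas=[[0,0,4,0,0,0,0.4],[0,0,4,0,0,0,0.4],[0,0,4,0,0,0,0.4],[0,0,4,0,0,0,0.4],[0,0,4,0,0,0,0.4],[0,0,4,0,0,0,0.4],[0,0,4,0,0,0,0.4],[0,0,4,0,0,0,0.4],[0,0,4,0,0,0,0.4],[0,0,4,0,0,0,0.4],[0,0,2,0,0,0,0.4],[0,0,0,0,0,0,0.4]])

```text
t: 5.58
position: [0.5055, -0.0302, 0.1302]
eef_rot: [-2.672, -1.648, -0.0]
wrist_force: [-2.7, 4.3, 4.1]
opening: 0.494
grip_force: 21.0
```

```bash
python3 s.py
```

```text
5.58 [ 0.5055 -0.0302  0.1302] yaw -26.66 F [-2.67  4.35  4.07] M [1.068 0.661 0.117] j6 1.976 0.494 21.0
```

>>> arm_command(deltas=[[0,0,2,0,0,0,0.4],[0,0,2,0,0,0,0.4],[0,0,0,0,0,0,0.4]])

```text
t: 5.95
position: [0.5056, -0.0302, 0.1302]
eef_rot: [-2.614, -1.741, -0.0]
wrist_force: [-2.9, 4.2, 3.7]
opening: 0.493
grip_force: 21.0
```

```bash
python3 s.py
```

```text
5.95 [ 0.5056 -0.0302  0.1302] yaw -22.68 F [-2.88  4.19  3.72] M [1.069 0.614 0.028] j6 1.906 0.493 21.0
```

>>> arm_command(deltas=[[0,0,2,0,0,0,0.4],[0,0,0,0,0,0,0.4]])

```text
t: 6.2
position: [0.5055, -0.0302, 0.1302]
eef_rot: [-2.583, -1.785, -0.0]
wrist_force: [-1.3, 4.8, 3.5]
opening: 0.494
grip_force: 21.0
```

```bash
python3 s.py
```

```text
6.2 [ 0.5055 -0.0302  0.1302] yaw -20.71 F [-1.31  4.78  3.45] M [ 1.087  0.688 -0.107] j6 1.872 0.494 21.0
```

>>> arm_command(deltas=[[0,0,1,0,0,0,0.4],[0,0,0,0,0,0,0.4]])

```text
t: 6.45
position: [0.5056, -0.0302, 0.1302]
eef_rot: [-2.568, -1.808, -0.001]
wrist_force: [-2.0, 4.6, 2.6]
opening: 0.496
grip_force: 21.0
```

```bash
python3 s.py
```

```text
6.45 [ 0.5056 -0.0302  0.1302] yaw -19.7 F [-2.03  4.57  2.65] M [ 1.114  0.686 -0.108] j6 1.854 0.496 21.0
```

>>> arm_command(deltas=[[0,0,1,0,0,0,0.4],[0,0,0,0,0,0,0.4]])

```text
t: 6.7
position: [0.5055, -0.0302, 0.1302]
eef_rot: [-2.552, -1.83, -0.001]
wrist_force: [-2.6, 5.6, 4.1]
opening: 0.496
grip_force: 21.0
```

```bash
python3 s.py
```

```text
6.7 [ 0.5055 -0.0302  0.1302] yaw -18.71 F [-2.63  5.6   4.1 ] M [ 1.072  0.646 -0.107] j6 1.837 0.496 21.0
```

>>> arm_command(deltas=[[0,0,1,0,0,0,0.4],[0,0,0,0,0,0,0.4]])

```text
t: 6.95
position: [0.5055, -0.0302, 0.1302]
eef_rot: [-2.536, -1.852, -0.001]
wrist_force: [-3.2, 5.0, 3.1]
opening: 0.495
grip_force: 21.0
```

```bash
python3 s.py
```

```text
6.95 [ 0.5055 -0.0302  0.1302] yaw -17.7 F [-3.17  5.05  3.08] M [1.061 0.622 0.008] j6 1.819 0.495 21.0
```

No stop at 48°. Moving on to the next notch at 72°.

>>> arm_command(deltas=[[0,0,3,0,0,0,0.4],[0,0,3,0,0,0,0.4],[0,0,3,0,0,0,0.4],[0,0,3,0,0,0,0.4],[0,0,3,0,0,0,0.4],[0,0,0,0,0,0,0.4]])

```text
t: 7.7
position: [0.5055, -0.0302, 0.1302]
eef_rot: [-2.271, -2.168, -0.001]
wrist_force: [-2.0, 5.5, 3.5]
opening: 0.495
grip_force: 21.0
```

```bash
python3 s.py
```

```text
7.7 [ 0.5055 -0.0302  0.1302] yaw -2.65 F [-2.01  5.47  3.54] M [1.005 0.711 0.187] j6 1.557 0.495 21.0
```

>>> arm_command(deltas=[[0,0,2,0,0,0,0.4],[0,0,2,0,0,0,0.4],[0,0,0,0,0,0,0.4]])

```text
t: 8.07
position: [0.5055, -0.0302, 0.1302]
eef_rot: [-2.195, -2.246, -0.001]
wrist_force: [-3.4, 4.5, 3.9]
opening: 0.493
grip_force: 21.0
```

```bash
python3 s.py
```

```text
8.07 [ 0.5055 -0.0302  0.1302] yaw 1.32 F [-3.43  4.52  3.88] M [1.051 0.667 0.028] j6 1.487 0.493 21.0
```

>>> arm_command(deltas=[[0,0,1,0,0,0,0.4],[0,0,0,0,0,0,0.4]])

```text
t: 8.32
position: [0.5055, -0.0302, 0.1302]
eef_rot: [-2.175, -2.264, -0.001]
wrist_force: [-2.9, 4.5, 3.6]
opening: 0.495
grip_force: 21.0
```

```bash
python3 s.py
```

```text
8.32 [ 0.5055 -0.0302  0.1302] yaw 2.3 F [-2.86  4.49  3.58] M [ 1.087  0.697 -0.077] j6 1.47 0.495 21.0
```

>>> arm_command(deltas=[[0,0,1,0,0,0,0.4],[0,0,0,0,0,0,0.4]])

```text
t: 8.57
position: [0.5055, -0.0302, 0.1302]
eef_rot: [-2.156, -2.283, -0.001]
wrist_force: [-2.7, 5.1, 4.8]
opening: 0.492
grip_force: 21.0
```

```bash
python3 s.py
```

```text
8.57 [ 0.5055 -0.0302  0.1302] yaw 3.28 F [-2.74  5.06  4.77] M [ 1.059  0.689 -0.203] j6 1.453 0.492 21.0
```

>>> arm_command(deltas=[[0,0,1,0,0,0,0.4],[0,0,0,0,0,0,0.4]])

```text
t: 8.82
position: [0.5054, -0.0302, 0.1302]
eef_rot: [-2.136, -2.302, -0.001]
wrist_force: [-2.5, 5.8, 4.4]
opening: 0.493
grip_force: 21.0
```

```bash
python3 s.py
```

```text
8.82 [ 0.5054 -0.0302  0.1302] yaw 4.3 F [-2.55  5.8   4.44] M [ 1.099  0.679 -0.074] j6 1.435 0.493 21.0
```

```bash
cat >> s.py <<'E'
L=[]
for i in range(5):
    robot.get_image("side");L.append(robot.get_obs()["torque"][2])
print("Mz",np.round(L,3),"mean",np.mean(L).round(3))
E
python3 s.py
```

```text
8.82 [ 0.5054 -0.0302  0.1302] yaw 4.3 F [-2.55  5.8   4.44] M [ 1.099  0.679 -0.074] j6 1.435 0.493 21.0
Mz [-0.063 -0.058 -0.102 -0.131 -0.077] mean -0.086
```

```bash
sed -i 's/range(5)/range(4)/' s.py
```

>>> arm_command(deltas=[[0,0,1,0,0,0,0.4],[0,0,0,0,0,0,0.4]])

```text
t: 9.32
position: [0.5055, -0.0303, 0.1302]
eef_rot: [-2.116, -2.321, -0.001]
wrist_force: [-2.9, 5.3, 3.5]
opening: 0.497
grip_force: 21.0
```

```bash
python3 s.py
```

```text
9.32 [ 0.5055 -0.0303  0.1302] yaw 5.29 F [-2.91  5.33  3.51] M [ 1.045  0.708 -0.167] j6 1.418 0.497 21.0
Mz [-0.12  -0.192 -0.083 -0.195] mean -0.147
```

>>> arm_command(deltas=[[0,0,1,0,0,0,0.4],[0,0,0,0,0,0,0.4]])

```text
t: 9.78
position: [0.5054, -0.0302, 0.1302]
eef_rot: [-2.095, -2.339, -0.001]
wrist_force: [-2.4, 5.1, 3.9]
opening: 0.498
grip_force: 21.0
```

```bash
python3 s.py
```

```text
9.78 [ 0.5054 -0.0302  0.1302] yaw 6.3 F [-2.43  5.08  3.89] M [ 1.014  0.642 -0.047] j6 1.4 0.498 21.0
Mz [-0.066 -0.049 -0.028 -0.043] mean -0.047
```

Torque is falling off, so there's no stop at 72° either. Next is 96°.

>>> arm_command(deltas=[[0,0,3,0,0,0,0.4],[0,0,3,0,0,0,0.4],[0,0,3,0,0,0,0.4],[0,0,3,0,0,0,0.4],[0,0,3,0,0,0,0.4],[0,0,0,0,0,0,0.4]])

```text
t: 10.72
position: [0.5054, -0.0303, 0.1302]
eef_rot: [-1.771, -2.593, -0.001]
wrist_force: [-2.4, 4.8, 3.6]
opening: 0.491
grip_force: 21.0
```

```bash
python3 s.py
```

```text
10.72 [ 0.5054 -0.0303  0.1302] yaw 21.35 F [-2.35  4.84  3.58] M [1.049 0.677 0.187] j6 1.138 0.491 21.0
Mz [0.161 0.157 0.166 0.149] mean 0.158
```

>>> arm_command(deltas=[[0,0,2,0,0,0,0.4],[0,0,0,0,0,0,0.4]])

```text
t: 11.18
position: [0.5054, -0.0303, 0.1302]
eef_rot: [-1.725, -2.624, -0.001]
wrist_force: [-2.8, 4.9, 4.3]
opening: 0.496
grip_force: 21.0
```

```bash
python3 s.py
```

```text
11.18 [ 0.5054 -0.0303  0.1302] yaw 23.34 F [-2.79  4.91  4.32] M [0.946 0.662 0.133] j6 1.103 0.496 21.0
Mz [0.165 0.139 0.069 0.189] mean 0.141
```

>>> arm_command(deltas=[[0,0,2,0,0,0,0.4],[0,0,0,0,0,0,0.4]])

```text
t: 11.62
position: [0.5054, -0.0303, 0.1302]
eef_rot: [-1.68, -2.653, -0.001]
wrist_force: [-3.3, 5.2, 3.8]
opening: 0.495
grip_force: 21.0
```

```bash
python3 s.py
```

```text
11.62 [ 0.5054 -0.0303  0.1302] yaw 25.32 F [-3.32  5.2   3.8 ] M [ 0.943  0.647 -0.009] j6 1.069 0.495 21.0
Mz [-0.029 -0.009 -0.004 -0.034] mean -0.019
```

>>> arm_command(deltas=[[0,0,1,0,0,0,0.4],[0,0,0,0,0,0,0.4]])

```text
t: 12.08
position: [0.5054, -0.0303, 0.1302]
eef_rot: [-1.657, -2.667, -0.001]
wrist_force: [-3.2, 5.3, 4.0]
opening: 0.495
grip_force: 21.0
```

```bash
python3 s.py
```

```text
12.07 [ 0.5054 -0.0303  0.1302] yaw 26.3 F [-3.19  5.29  3.97] M [ 0.983  0.736 -0.102] j6 1.051 0.495 21.0
Mz [-0.098 -0.086 -0.096 -0.127] mean -0.102
```

>>> arm_command(deltas=[[0,0,1,0,0,0,0.4],[0,0,0,0,0,0,0.4]])

```text
t: 12.52
position: [0.5054, -0.0303, 0.1302]
eef_rot: [-1.634, -2.682, -0.001]
wrist_force: [-2.5, 5.2, 4.0]
opening: 0.492
grip_force: 21.0
```

```bash
python3 s.py
```

```text
12.53 [ 0.5054 -0.0303  0.1302] yaw 27.28 F [-2.52  5.23  4.03] M [ 1.005  0.71  -0.213] j6 1.034 0.492 21.0
Mz [-0.215 -0.203 -0.244 -0.162] mean -0.206
```

>>> arm_command(deltas=[[0,0,0.7,0,0,0,0.4],[0,0,0,0,0,0,0.4]])

```text
t: 12.98
position: [0.5054, -0.0303, 0.1302]
eef_rot: [-1.617, -2.692, -0.001]
wrist_force: [-2.2, 5.4, 4.6]
opening: 0.497
grip_force: 21.0
```

```bash
python3 s.py
```

```text
12.97 [ 0.5054 -0.0303  0.1302] yaw 27.99 F [-2.18  5.4   4.62] M [ 0.936  0.674 -0.13 ] j6 1.022 0.497 21.0
Mz [-0.111 -0.06  -0.105 -0.134] mean -0.103
```

>>> arm_command(deltas=[[0,0,1,0,0,0,0.4],[0,0,0,0,0,0,0.4]])

```text
t: 13.42
position: [0.5054, -0.0303, 0.1302]
eef_rot: [-1.594, -2.705, -0.001]
wrist_force: [-3.0, 5.2, 4.4]
opening: 0.495
grip_force: 21.0
```

```bash
python3 s.py
```

```text
13.43 [ 0.5054 -0.0303  0.1302] yaw 28.99 F [-3.03  5.17  4.39] M [ 0.953  0.751 -0.155] j6 1.004 0.495 21.0
Mz [-0.13  -0.157 -0.105 -0.137] mean -0.132
```

>>> arm_command(deltas=[[0,0,1,0,0,0,0.4],[0,0,0,0,0,0,0.4]])

```text
t: 13.88
position: [0.5054, -0.0303, 0.1302]
eef_rot: [-1.57, -2.72, -0.001]
wrist_force: [-2.0, 5.9, 4.1]
opening: 0.491
grip_force: 21.0
```

```bash
python3 s.py
```

```text
13.88 [ 0.5054 -0.0303  0.1302] yaw 30.0 F [-2.04  5.94  4.06] M [ 0.955  0.715 -0.057] j6 0.987 0.491 21.0
Mz [-0.031 -0.05  -0.065 -0.07 ] mean -0.054
```

Passed again, so the stop should be at 120° (5 clicks).

>>> arm_command(deltas=[[0,0,3,0,0,0,0.4],[0,0,3,0,0,0,0.4],[0,0,3,0,0,0,0.4],[0,0,3,0,0,0,0.4],[0,0,3.3,0,0,0,0.4],[0,0,0,0,0,0,0.4]])

```text
t: 14.82
position: [0.5054, -0.0303, 0.1302]
eef_rot: [-1.193, -2.905, -0.001]
wrist_force: [-3.4, 4.9, 4.1]
opening: 0.493
grip_force: 21.0
```

```bash
python3 s.py
```

```text
14.82 [ 0.5054 -0.0303  0.1302] yaw 45.35 F [-3.41  4.94  4.08] M [1.011 0.671 0.192] j6 0.719 0.493 21.0
Mz [0.204 0.201 0.133 0.213] mean 0.188
```

>>> arm_command(deltas=[[0,0,2,0,0,0,0.4],[0,0,0,0,0,0,0.4]])

```text
t: 15.28
position: [0.5054, -0.0303, 0.1302]
eef_rot: [-1.142, -2.925, -0.001]
wrist_force: [-3.0, 5.5, 3.9]
opening: 0.493
grip_force: 21.1
```

```bash
python3 s.py
```

```text
15.28 [ 0.5054 -0.0303  0.1302] yaw 47.34 F [-3.    5.46  3.86] M [1.007 0.65  0.108] j6 0.684 0.493 21.1
Mz [0.107 0.196 0.159 0.116] mean 0.144
```

>>> arm_command(deltas=[[0,0,1,0,0,0,0.4],[0,0,0,0,0,0,0.4]])

```text
t: 15.72
position: [0.5053, -0.0303, 0.1302]
eef_rot: [-1.117, -2.935, -0.001]
wrist_force: [-2.7, 5.1, 3.5]
opening: 0.492
grip_force: 21.1
```

```bash
python3 s.py
```

```text
15.72 [ 0.5053 -0.0303  0.1302] yaw 48.32 F [-2.69  5.1   3.53] M [0.971 0.684 0.061] j6 0.667 0.492 21.1
Mz [0.022 0.056 0.106 0.092] mean 0.069
```

Hand is at 123°. Continuing in 1° steps.

>>> arm_command(deltas=[[0,0,1,0,0,0,0.4],[0,0,0,0,0,0,0.4]])

```text
t: 16.18
position: [0.5054, -0.0303, 0.1302]
eef_rot: [-1.092, -2.944, -0.001]
wrist_force: [-2.7, 4.5, 4.3]
opening: 0.495
grip_force: 21.1
```

```bash
python3 s.py
```

```text
16.18 [ 0.5054 -0.0303  0.1302] yaw 49.31 F [-2.66  4.55  4.31] M [ 0.859  0.686 -0.003] j6 0.65 0.495 21.1
Mz [ 0.007 -0.043 -0.044 -0.078] mean -0.04
```

>>> arm_command(deltas=[[0,0,1,0,0,0,0.4],[0,0,0,0,0,0,0.4]])

```text
t: 16.62
position: [0.5054, -0.0303, 0.1302]
eef_rot: [-1.066, -2.954, -0.001]
wrist_force: [-3.0, 5.4, 3.9]
opening: 0.492
grip_force: 21.1
```

```bash
python3 s.py
```

```text
16.62 [ 0.5054 -0.0303  0.1302] yaw 50.3 F [-3.03  5.39  3.89] M [ 0.888  0.664 -0.099] j6 0.633 0.492 21.1
Mz [-0.118 -0.059 -0.087 -0.078] mean -0.086
```

>>> arm_command(deltas=[[0,0,0.8,0,0,0,0.4],[0,0,0,0,0,0,0.4]])

```text
t: 17.08
position: [0.5054, -0.0304, 0.1302]
eef_rot: [-1.046, -2.961, -0.001]
wrist_force: [-3.1, 4.4, 4.4]
opening: 0.494
grip_force: 21.1
```

```bash
python3 s.py
```

```text
17.07 [ 0.5054 -0.0304  0.1302] yaw 51.08 F [-3.14  4.4   4.42] M [ 0.928  0.67  -0.154] j6 0.619 0.494 21.1
Mz [-0.192 -0.142 -0.161 -0.202] mean -0.174
```

>>> arm_command(deltas=[[0,0,0.6,0,0,0,0.4],[0,0,0,0,0,0,0.4]])

```text
t: 17.52
position: [0.5054, -0.0303, 0.1302]
eef_rot: [-1.03, -2.966, -0.001]
wrist_force: [-3.0, 4.3, 3.8]
opening: 0.493
grip_force: 21.0
```

```bash
python3 s.py
```

```text
17.52 [ 0.5054 -0.0303  0.1302] yaw 51.69 F [-2.99  4.29  3.78] M [ 0.887  0.708 -0.158] j6 0.608 0.493 21.0
Mz [-0.103 -0.099 -0.101 -0.146] mean -0.112
```

>>> arm_command(deltas=[[0,0,0.6,0,0,0,0.4],[0,0,0,0,0,0,0.4]])

```text
t: 17.98
position: [0.5054, -0.0303, 0.1302]
eef_rot: [-1.015, -2.972, -0.001]
wrist_force: [-3.2, 4.6, 4.5]
opening: 0.488
grip_force: 21.0
```

```bash
python3 s.py
```

```text
17.98 [ 0.5054 -0.0303  0.1302] yaw 52.29 F [-3.17  4.61  4.53] M [ 0.895  0.701 -0.208] j6 0.598 0.488 21.0
Mz [-0.135 -0.16  -0.14  -0.142] mean -0.145
```

>>> arm_command(deltas=[[0,0,0.8,0,0,0,0.4],[0,0,0,0,0,0,0.4]])

```text
t: 18.42
position: [0.5054, -0.0303, 0.1302]
eef_rot: [-0.995, -2.979, -0.001]
wrist_force: [-3.3, 5.2, 3.9]
opening: 0.494
grip_force: 21.0
```

```bash
python3 s.py
```

```text
18.43 [ 0.5054 -0.0303  0.1302] yaw 53.07 F [-3.28  5.19  3.88] M [ 0.847  0.693 -0.217] j6 0.584 0.494 21.0
Mz [-0.243 -0.262 -0.205 -0.254] mean -0.241
```

```bash
python3 s.py
```

```text
18.62 [ 0.5054 -0.0304  0.1302] yaw 53.07 F [-3.67  6.25  4.58] M [ 0.909  0.74  -0.254] j6 0.584 0.499 21.0
Mz [-0.249 -0.214 -0.25  -0.226] mean -0.235
```

>>> arm_command(deltas=[[0,0,0.4,0,0,0,0.4],[0,0,0,0,0,0,0.4]])

```text
t: 19.08
position: [0.5054, -0.0304, 0.1302]
eef_rot: [-0.984, -2.982, -0.001]
wrist_force: [-2.6, 5.5, 4.2]
opening: 0.493
grip_force: 21.0
```

```bash
python3 s.py
```

```text
19.07 [ 0.5054 -0.0304  0.1302] yaw 53.46 F [-2.55  5.51  4.23] M [ 0.926  0.757 -0.272] j6 0.577 0.493 21.0
Mz [-0.253 -0.273 -0.29  -0.274] mean -0.273
```

The stop is confirmed: −0.27 N m and still rising, where earlier notches peaked then fell. I'll ease off to the notch, let go, re-grip, and turn clockwise three clicks.

>>> arm_command(deltas=[[0,0,-1.5,0,0,0,0.4],[0,0,-1.5,0,0,0,0.4],[0,0,-1.5,0,0,0,0.4],[0,0,0,0,0,0,0.6],[0,0,0,0,0,0,0.6],[0,0,0,0,0,0,0.6]])

```text
t: 20.02
position: [0.5063, -0.0312, 0.13]
eef_rot: [1.099, 2.942, -0.001]
wrist_force: [0.3, 0.7, -0.1]
opening: 0.6
grip_force: 0.0
```

```bash
python3 s.py
```

```text
20.02 [ 0.5063 -0.0312  0.13  ] yaw 49.02 F [ 0.32  0.75 -0.05] M [-0.005 -0.016 -0.036] j6 0.654 0.6 0.0
Mz [-0.017 -0.02   0.03   0.017] mean 0.003
```

>>> arm_command(deltas=[[0,0,0,0,0,0,0.4],[0,0,0,0,0,0,0.4],[0,0,0,0,0,0,0.4],[0,0,0,0,0,0,0.4],[0,0,0,0,0,0,0.4]])

```text
t: 20.85
position: [0.5061, -0.0308, 0.1301]
eef_rot: [1.099, 2.943, 0.0]
wrist_force: [-0.2, 0.8, 3.3]
opening: 0.491
grip_force: 20.3
```

```bash
python3 s.py
```

```text
20.85 [ 0.5061 -0.0308  0.1301] yaw 49.04 F [-0.18  0.79  3.27] M [0.015 0.043 0.015] j6 0.654 0.491 20.3
Mz [-0.022 -0.025 -0.021  0.003] mean -0.016
```

>>> arm_command(deltas=[[0,0,-4,0,0,0,0.4],[0,0,-4,0,0,0,0.4],[0,0,-4,0,0,0,0.4],[0,0,-4,0,0,0,0.4],[0,0,-4,0,0,0,0.4],[0,0,-4,0,0,0,0.4],[0,0,-4,0,0,0,0.4],[0,0,-4,0,0,0,0.4],[0,0,-4,0,0,0,0.4],[0,0,-4,0,0,0,0.4],[0,0,-4,0,0,0,0.4],[0,0,-4,0,0,0,0.4]])

```text
t: 22.55
position: [0.5055, -0.031, 0.1301]
eef_rot: [-2.204, -2.239, 0.002]
wrist_force: [-2.0, -1.1, 4.9]
opening: 0.493
grip_force: 20.6
```

```bash
python3 s.py
```

```text
22.55 [ 0.5055 -0.031   0.1301] yaw 0.91 F [-1.98 -1.12  4.88] M [-0.108  0.273  0.129] j6 1.494 0.493 20.6
Mz [-0.005 -0.046 -0.036 -0.1  ] mean -0.047
```

>>> arm_command(deltas=[[0,0,-4,0,0,0,0.4],[0,0,-4,0,0,0,0.4],[0,0,-4,0,0,0,0.4],[0,0,-4,0,0,0,0.4],[0,0,-4,0,0,0,0.4],[0,0,-4,0,0,0,0.4],[0,0,0,0,0,0,0.4]])

```text
t: 23.62
position: [0.5052, -0.031, 0.1301]
eef_rot: [-2.618, -1.736, 0.002]
wrist_force: [-2.5, -0.4, 6.7]
opening: 0.496
grip_force: 20.7
```

```bash
python3 s.py
```

```text
23.62 [ 0.5052 -0.031   0.1301] yaw -22.92 F [-2.51 -0.43  6.67] M [-0.186  0.564 -0.038] j6 1.91 0.496 20.7
Mz [-0.042 -0.047 -0.029 -0.058] mean -0.044
```

The yaw is −22.9°, matching the notch crossing seen at −22.7° earlier, three notches from the first. Releasing and moving over the key.

>>> arm_command(deltas=[[0,0,-1,0,0,0,0.4],[0,0,0,0,0,0,0.65],[0,0,0,0,0,0,0.7],[0,0,0,0,0,0,0.7],[0,0,0,0,0,0,0.7],[0,0,0,0,0,1.5,0.7],[0,0,0,0,0,3,0.7],[0,0,0,0,0,2.5,0.7],[0,0,0,0.5,-3.5,0,0],[0,0,0,0.5,-3.5,0,0],[0,0,0,0.5,-3.4,0,0],[0,0,0,0,0,0,0]])

```text
t: 25.32
position: [0.5215, -0.1367, 0.1999]
eef_rot: [2.636, 1.708, 0.001]
wrist_force: [-0.1, 0.1, -1.2]
opening: 0.0
grip_force: 0.0
```

>>> arm_command(deltas=[[0,0,0,0,0,0,0],[0,0,0,0,0,0,0],[0,0,0,0,0,0,0],[0,0,0,0,0,0,0],[0,0,0,0,0,0,0]])

```text
t: 25.95
position: [0.521, -0.1345, 0.2]
eef_rot: [2.634, 1.713, 0.0]
wrist_force: [1.0, 0.5, -0.3]
opening: -0.0
grip_force: 0.0
```

```bash
python3 s.py
python3 - <<'E'
from h import *
im=robot.get_image("wrist");cv2.imwrite("pics/w2.png",im[:,:,::-1])
print(proj(cam("wrist"),[.521,-.135,.072]))
E
```

```text
25.95 [ 0.521  -0.1345  0.2   ] yaw -23.93 F [ 0.97  0.49 -0.27] M [-0.     0.012 -0.034] j6 1.736 -0.0 0.0
Mz [-0.019  0.037  0.01  -0.032] mean -0.001
(np.float64(322.5772693631267), np.float64(265.09653097187044))
```

View pics/w2.png

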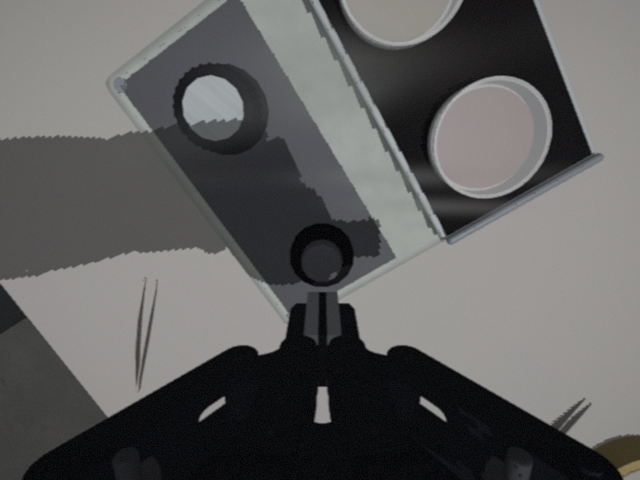

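The key top is at (322,262) and lies in line with the closed fingers, as predicted. Knob and dishes look undisturbed. Moving down to the key.

>>> arm_command(deltas=[[0,0,0,0,0,-2,0],[0,0,0,0,0,-2,0],[0,0,0,0,0,-1,0],[0,0,0,0,0,-0.5,0],[0,0,0,0,0,-0.3,0],[0,0,0,0,0,0,0]])

```text
t: 26.95
position: [0.5208, -0.1348, 0.1424]
eef_rot: [-2.634, -1.712, 0.0]
wrist_force: [-1.8, 0.8, 2.9]
opening: 0.003
grip_force: 1.3
```

>>> arm_command(deltas=[[0,0,0,0,0,-0.2,0],[0,0,0,0,0,-0.1,0],[0,0,0,0,0,0,0]])

```text
t: 27.32
position: [0.521, -0.1348, 0.1392]
eef_rot: [2.634, 1.712, 0.0]
wrist_force: [-2.2, 0.3, 4.0]
opening: -0.001
grip_force: 2.2
```

>>> arm_command(deltas=[[0,0,0,0,0,-0.15,0],[0,0,0,0,0,0,0],[0,0,0,0,0,0,0]])

```text
t: 27.7
position: [0.521, -0.1348, 0.1385]
eef_rot: [2.634, 1.712, 0.001]
wrist_force: [-3.9, 0.5, 10.3]
opening: -0.004
grip_force: 5.7
```

>>> arm_command(deltas=[[0,0,0,0,0,-0.1,0],[0,0,0,0,0,0,0],[0,0,0,0,0,0,0]])

```text
t: 28.08
position: [0.521, -0.1348, 0.1384]
eef_rot: [2.633, 1.711, 0.001]
wrist_force: [-6.6, 0.8, 17.9]
opening: -0.001
grip_force: 8.8
```

The key is bottomed out: 18 N with no further travel. Lifting off.

>>> arm_command(deltas=[[0,0,0,0,0,0.5,0],[0,0,0,0,0,1,0],[0,0,0,0,0,2,0],[0,0,0,0,0,4,0],[0,0,0,0,0,4,0],[0,0,0,-2,-5,2,0],[0,0,0,-2,-5,0,0],[0,0,0,-2,-5,0,0],[0,0,0,0,0,0,0],[0,0,0,0,0,0,0]])

```text
t: 29.32
position: [0.4611, -0.2848, 0.2714]
eef_rot: [-2.634, -1.711, -0.001]
wrist_force: [-0.4, 0.2, 0.2]
opening: 0.004
grip_force: 0.0
```

Run:
```python
from h import *
a=robot.get_image("top")[160:350,300:480];b=robot.get_image("side")[235:365,250:420]
A=cv2.imread("pics/top0.png")[160:350,300:480,::-1];B=cv2.imread("pics/side0.png")[235:365,250:420,::-1]
r=lambda i,h:cv2.resize(i,(400,h))
cv2.imwrite("pics/end.png",np.vstack([np.hstack([r(A,330),r(a,330)]),np.hstack([r(B,270),r(b,270)])])[:,:,::-1])
print(robot.get_obs()["t"],robot.get_obs()["wrist_force"])
```

```text
29.425 [1.11699331e-01 2.00147758e-04 4.26313673e-01]
```

View pics/end.png

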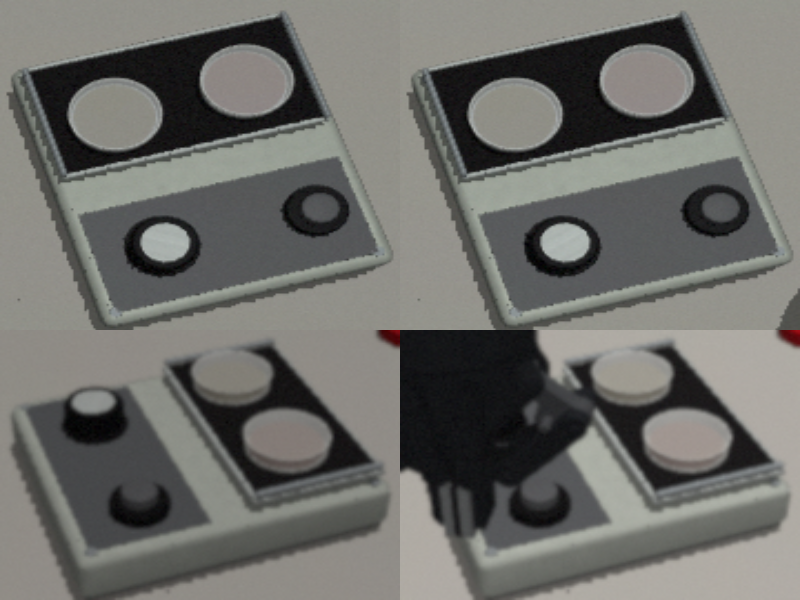

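The before and after views match: the dishes haven't moved, the key is back up, and the arm is clear. Handing in.

```bash
python3 -c "
from plant import robot
print(robot.hand_in())"
```

```text
the job is handed in; nothing more can be done
None
```

I turned the knob anticlockwise to its end stop (about 0.27 N m measured), then clockwise 73° for three clicks, judged by hand angle and torque since the knob is blank. I then pressed the start key fully down and released it, left the dishes where they were, and handed in at about 29 s; no verdict was returned.

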